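# Lock a quarter-turn spring nut into the fixture rail

## Robot

A 6-joint arm with a two-finger parallel gripper is mounted at the origin on the work surface. World frame = base frame: x ahead of the robot, y to its left, z up, the work surface at z = 0. Lengths are in mm, angles in rad, forces in N, time in s.
With the tool pointing down it reaches from about 350 to 975 mm from the base axis. Payload 7.1 kg.
Tool frame: the origin (TCP) lies on the front face of the gripper's body, between the roots of the fingers; the fingertips stand 80 mm ahead of it and the grasp point (between the pads) lies 61 mm ahead of it (env.tips_ahead is the distance from the TCP to the fingertips, in mm); z points along the fingers, y is the line along which they close (so a half turn about z gives the same grasp; the last joint's range is limited). The gripper opens to 88 mm and grips with 3 to 60 N. Pads are 20 mm wide; open, the fingers measure 115 mm over their backs; the gripper's body (75 mm by 178 mm) begins 61 mm behind the grasp point.
Start: joints at [-1.151, 0.423, 1.63, -0, 1.089, -0.019], TCP at [265.548, -565.765, 302.675] pointing down, gripper open.
Joint ranges: [-3, 3], [-0.9, 2.11], [0.09, 2.58], [-1.31, 4.45], [0.11, 2.69], [-2.54, 2.54]. Speed limits (rad/s): [2.39, 2.39, 3.01, 3.14, 3.14, 3.14].

## Interface

Orientations are given as a unit quaternion [x, y, z, w].
In Python, from station import env, set_gripper, viewer, workorder gives the robot as it stands. Calls block until the motion is done:
- env.reach(position, orientation): joint-space move of the TCP to a pose.
- env.move_l(position, rot=None, rate=150, f_stop=None): straight line of the TCP; rot=None keeps the orientation; rate is the mean speed in mm/s. With f_stop (N) it stops when the force on the tool has changed by that much, and returns True; else False.
- env.move_joints(angles): joint-space move.
- set_gripper(opening): finger opening in mm; the grip force is fixed at half the most; returns when the fingers have stopped.
- env.hold(seconds).
- env.ik(position, orientation): joint angles nearest the present ones, or None.
- env.read_state(): the state.
- viewer.camera(name): name is "scene" or "top" or "wrist"; returns the picture (480x640x3 uint8, blue, green, red); there is no depth.
- viewer.camera_params(name): a dict with "fx", "fy", "cx", "cy" (pixels), "dist" ([k1, k2, p1, p2, k3] as OpenCV has them; the pictures are not rectified), "pose" (4x4, takes a point from camera to world coordinates); the wrist camera has in their place "tool_from_camera" (4x4, takes a point from camera to tool coordinates, whose origin is the TCP and whose axes are the flange's). Camera axes: x right, y up, looking along -z (the intrinsics and any distortion apply to the point x, -y, -z); pixel columns grow to the right and rows downward; lengths in mm; the calibration is good to about 2 mm. A picture is of the moment at which its call begins: read the wrist's pose just before it. camera_params takes no time and is no camera call.
A pose or a line that the arm cannot do raises env.IKError and nothing moves.
- workorder.sign_off(): hands the job in; it is judged then, once.
The state is a dict: "time_s": time; "qpos": joint angles; "dq": joint speeds; "tau": joint torques, N m; "tool_pos": TCP position; "orientation": TCP orientation; "force": force on the tool from outside, world axes, zero at the start; "wrist_torque": the same for the moment, N m; "width": finger opening in mm; "grip_force": force on a finger pad.
Only numpy, scipy, OpenCV 4.12 (cv2) and the standard library are available. Lean on these libraries where they do the work, as an engineer would, in place of code of your own. Each camera call takes 0.05 s, during which the arm holds its last target. There are 200 camera calls.

## Task

Take the quarter-turn nut from the wooden tray, put its long foot lengthwise through the slot at the middle of the steel channel rail, press it down gently against the sprung strip inside, turn it a quarter turn, and let it rise so that its grooves catch the rail's turned-down lips; then let go of it. Never force it hard against the rail or the end of the spring's travel, and leave the other loose things where they are.

Things in the scene. Friction and masses are not known exactly. Their poses are not given: they have to be found in the camera images.
- nut: Quarter-turn channel nut, 56 mm high, about 140 g, upright in one pocket of the tray. Steel foot 36 mm long (own x), 17 mm wide (own y), 5 mm thick; round shaft 17 mm in diameter up to 24 mm height; above it a flat black grip 26 mm (own x) by 12 mm (own y), 24 to 56 mm height. Origin: centre of the foot's underside, z up. The same again after a half turn; may be turned either way.
- nut_grip (a point): Point on the nut's axis 42 mm above its underside, near the middle of the flat grip; axes as the nut's.
- nut_groove (a point): Point on the nut's axis 5 mm above its underside, level with the groove bottoms. At each end of the foot a tooth 3.5 mm long stands 4 mm above this level (to 9 mm) across the foot's full width; between tooth and shaft lies a groove 6 mm wide (8.5 to 14.5 mm from the axis) and 4 mm deep.
- rail: Fixed packing plate 270 x 120 mm, its top 1 to 8 mm above the bench, with a steel C channel clamped on it along own x; origin: centre of the plate's top, z up. Channel 240 mm long, 48 wide, 32 high, inside 42 mm wide. Across the plate (own y) the channel stands up to 11 mm off centre either way: this is not in the pose, find it by feel or sight. It does not slide. Rail and tray can swap sides.
- slot_middle (a point): Point 32 mm above the plate's centre, level with the channel's top, axes as the rail's. The slot in the top, 19 mm wide, runs along own x; its centre line is up to 11 mm off this point in own y. Lips 3 mm thick; the slot's edges are turned down to 7 mm below the top, each 3 mm thick, with room behind. The nut belongs within 12 mm of this point along own x.
- strip_level (a point): Point fixed 9 mm below slot_middle: level of the top of a flat steel strip on springs inside the channel along all its length. The strip yields straight down by up to 9 mm, with 3 N at first and 1.2 N more per mm (13.8 N at the end), then meets a hard stop. This point does not move with the strip.
- lock_level (a point): Point fixed 12 mm below slot_middle: where the underside of the locked nut sits. To turn, its underside must first be pressed 4 mm deeper than this (strip force 11.4 N) so that the teeth pass under the turned-down lip edges; the strip's hard stop comes 6 mm deeper than this. A second nut is already locked in the channel 95 mm towards +x: part of it.
- tray: Fixed wooden tray 170 mm (own x) by 64 mm (own y), 12 mm high, origin at the centre of its underside, with two pockets 48 (x) by 30 mm, 6 mm deep (floor 6 mm over the underside, which stands 0 to 8 mm above the bench), 86 mm apart along own x. The nut stands in one, foot along the tray's own x to within 0.12 rad, the thumb knob in the other.
- thumb_knob: Loose bystander in the other pocket of the tray: round black knob 30 mm in diameter on a round steel foot 29 mm in diameter, 40 mm high; origin at the centre of its underside.
- gauge_block: Loose bystander: bright metal block 50 x 38 x 34 mm, origin at the centre of its underside.
- cup: Loose bystander: small white cup 48 mm across, 45 mm high, origin at the centre of its underside.
Mind the look-alikes: they are no part of the job. What is shaped like the nut but yellow is not meant.

How it is judged:
By the outcome, as a careful person would: the job done as asked, in the order asked, and still so for the second after the job is handed in, with the robot touching nothing.
It also fails if it takes over 72 s, if anything falls off the work surface, if the arm or the gripper's body presses on something with over 40 N, if the wrist force passes 120 N, or if a joint passes its speed limit or range.

## Working session

There is one attempt and no reset: what is moved stays moved. The work goes in short steps, each a Python script; the robot and the scene stay as the last script left them, time stands still between calls to the robot, and variables do not carry over. Pictures are saved under pics/ and viewed, at most 10 in all, crops included, and the job is handed in when it is done.

```bash
ls; mkdir -p pics; python3 - <<'E'
from station import env,viewer
import cv2,numpy as np
a=viewer.camera("top");b=viewer.camera("scene")
cv2.imwrite("pics/top.png",a);cv2.imwrite("pics/scene.png",b)
for n in("top","scene","wrist"):
    print(n,viewer.camera_params(n))
print(env.read_state())
E
```

```text
pics
top {'fx': 552.4619221026957, 'fy': 552.4619221026957, 'cx': 315.56960536533757, 'cy': 247.90017983556382, 'dist': array([-0.10926907,  0.        ,  0.        ,  0.        ,  0.        ]), 'pose': array([[-3.36186393e-03,  9.89420078e-01, -1.45040021e-01,
         4.03516772e+02],
       [-9.99651633e-01, -7.12213554e-03, -2.54143036e-02,
        -5.90849388e+01],
       [-2.61784169e-02,  1.44904055e-01,  9.89099341e-01,
         9.21966246e+02],
       [ 0.00000000e+00,  0.00000000e+00,  0.00000000e+00,
         1.00000000e+00]])}
scene {'fx': 494.0163546733936, 'fy': 494.0163546733936, 'cx': 327.0492469382999, 'cy': 245.45974509274285, 'dist': array([0.03075162, 0.        , 0.        , 0.        , 0.        ]), 'pose': array([[-7.79543881e-02, -7.95506776e-01,  6.00909380e-01,
         9.86678173e+02],
       [ 9.96768438e-01, -7.39108827e-02,  3.14620910e-02,
        -3.13882920e+01],
       [ 1.93854361e-02,  6.01420112e-01,  7.98697724e-01,
         6.28957203e+02],
       [ 0.00000000e+00,  0.00000000e+00,  0.00000000e+00,
         1.00000000e+00]])}
wrist {'fx': 409.2004
[... 541 characters left out ...]
'qpos': array([-1.15100118e+00,  4.23743425e-01,  1.63059188e+00,  2.02771093e-05,
        1.08861339e+00, -1.90037871e-02]), 'dq': array([ 6.83841139e-05, -1.66207598e-03, -1.94563791e-03,  1.49785883e-05,
        7.16434227e-04, -1.09080481e-03]), 'tau': array([-1.55100338e-04, -5.45612133e+01, -2.74327415e+01,  6.44692685e-02,
        1.88122108e-02, -1.24675984e-05]), 'tool_pos': array([ 265.39985188, -565.42383164,  302.00099876]), 'orientation': array([ 9.76029128e-01,  2.17638878e-01, -1.26164839e-04, -6.66238112e-04]), 'force': array([-0.66462872,  0.07074364, -0.17675359]), 'wrist_torque': array([-0.01256509, -0.03355237, -0.02341654]), 'grip_force': 0.0, 'width': 88.00638922297395}
```

View pics/top.png

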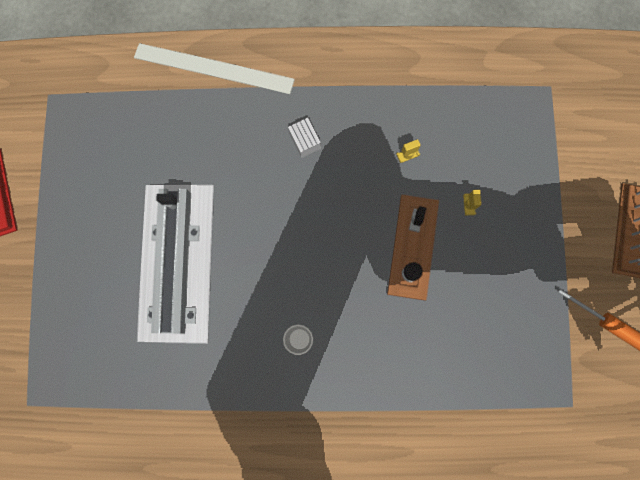

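View pics/scene.png

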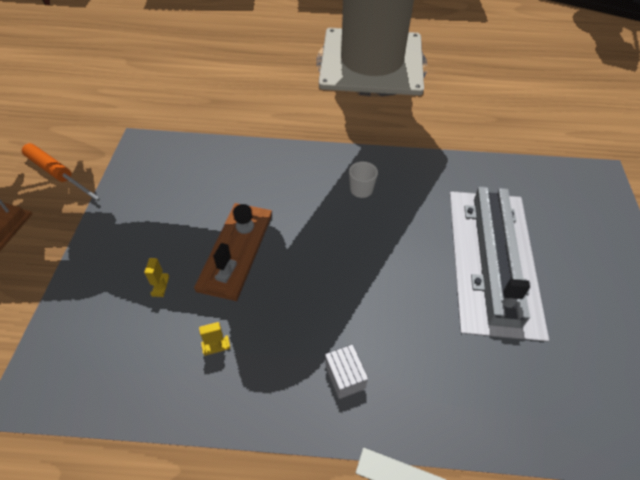

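```bash
cat > h.py <<'E'
from station import env,set_gripper,viewer,workorder
import numpy as np,cv2
from scipy.spatial.transform import Rotation as R
def q(yaw): return np.array([np.cos(yaw/2),np.sin(yaw/2),0,0])
def pose(name,st=None):
    p=viewer.camera_params(name)
    if name!="wrist": return p,p["pose"]
    T=np.eye(4);T[:3,:3]=R.from_quat(st["orientation"]).as_matrix();T[:3,3]=st["tool_pos"]
    return p,T@p["tool_from_camera"]
def rays(name,px,st=None):
    p,T=pose(name,st);K=np.array([[p["fx"],0,p["cx"]],[0,p["fy"],p["cy"]],[0,0,1]])
    u=cv2.undistortPoints(np.array(px,float).reshape(-1,1,2),K,p["dist"]).reshape(-1,2)
    d=np.c_[u[:,0],-u[:,1],-np.ones(len(u))]@T[:3,:3].T
    return T[:3,3],d
def plane(name,px,z,st=None):
    o,d=rays(name,px,st); return o+d*((z-o[2])/d[:,2])[:,None]
def tri(pa,pb,a="top",b="scene"):
    o1,d1=rays(a,[pa]);o2,d2=rays(b,[pb]);A=np.c_[d1[0],-d2[0]]
    s=np.linalg.lstsq(A,o2-o1,rcond=None)[0];x=o1+d1[0]*s[0];y=o2+d2[0]*s[1]
    return (x+y)/2,np.linalg.norm(x-y)
def big(mask,roi=None):
    m=np.zeros_like(mask)
    if roi: x0,y0,x1,y1=roi;m[y0:y1,x0:x1]=mask[y0:y1,x0:x1]
    else: m=mask
    c=max(cv2.findContours(m,cv2.RETR_EXTERNAL,cv2.CHAIN_APPROX_NONE)[0],key=cv2.contourArea)
    return c.reshape(-1,2)
E
python3 - <<'E'
from h import *
t=cv2.imread("pics/top.png");s=cv2.imread("pics/scene.png")
def rect(P):
    (c,w,a)=cv2.minAreaRect(P[:,:2].astype(np.float32));return np.round(c,1),np.round(w,1),round(a,2)
def lum(i):return i.max(2)
m=(lum(t)>170).astype(np.uint8)*255
c=big(m,(125,170,225,355))
print("plate",rect(plane("top",c,4.5)))
hs=cv2.cvtColor(t,cv2.COLOR_BGR2HSV)
m=((hs[...,0]<15)&(hs[...,1]>110)&(hs[...,2]>50)).astype(np.uint8)*255
c=big(cv2.morphologyEx(m,cv2.MORPH_CLOSE,np.ones((9,9))),(380,185,450,310));print("tray",rect(plane("top",c,16)))
k=(lum(t)<32).astype(np.uint8)*255
c=big(k,(405,200,432,235));print("nutpx",c.min(0),c.max(0),c.mean(0),rect(plane("top",c,60)))
k2=(lum(s)<25).astype(np.uint8)*255
c2=big(k2,(210,240,235,272));print("scene",c2.min(0),c2.max(0),c2.mean(0))
# grip centroid via moments
a=cv2.moments(c);b=cv2.moments(c2)
print(tri((a['m10']/a['m00'],a['m01']/a['m00']),(b['m10']/b['m00'],b['m01']/b['m00'])))
for i,(im,r) in enumerate(((t,(120,165,220,345)),(t,(380,185,490,305)),(s,(190,190,280,300)),(s,(440,180,550,345)))):
    pass
x=cv2.resize(t[165:350,120:225],None,fx=3.2,fy=3.2,interpolation=2);y=cv2.resize(t[185:305,380:450],None,fx=4.9,fy=4.9,interpolation=2)[:x.shape[0]]
y=cv2.copyMakeBorder(y,0,x.shape[0]-y.shape[0],0,0,0);cv2.imwrite("pics/c1.png",np.hstack([x,y]))
E
```

```text
plate (array([515.5, 202.9]), array([120.4, 269.3]), 89.12)
tray (array([ 537.7, -197.3]), array([ 63.8, 169.3]), 80.86)
nutpx [414 207] [425 224] [419.36363636 215.90909091] (array([ 580.5, -202.2]), array([12.9, 30.4]), 75.78)
scene [215 244] [229 268] [221.90740741 256.        ]
(array([ 582.85261041, -203.81862846,   48.41429598]), np.float64(0.7061360943645314))
```

View pics/c1.png

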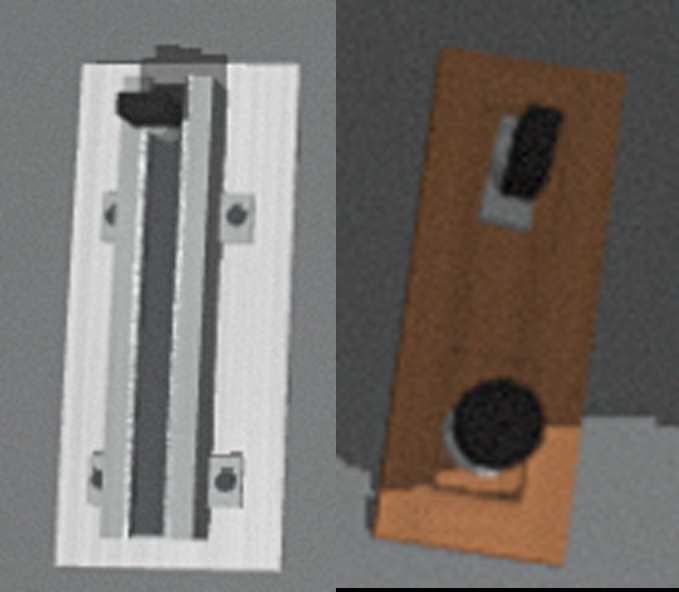

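```bash
python3 - <<'E'
from h import *
c=np.array([582.5,-203.3]);T=lambda:round(env.read_state()["time_s"],2)
set_gripper(60)
env.reach([*c,175],q(-0.2+np.pi/2));print(T(),env.read_state()["qpos"].round(2))
env.move_l([*c,112],rate=100,f_stop=8)
set_gripper(20);s=env.read_state();print("sq",s["width"],s["grip_force"],s["tool_pos"],T())
set_gripper(60);env.move_l([*c,175],rate=150)
env.reach([*c,175],q(-0.2));print(T(),env.read_state()["qpos"].round(2))
env.move_l([*c,112],rate=100,f_stop=8)
set_gripper(5);s=env.read_state();print("gr",s["width"],s["grip_force"],s["tool_pos"],s["force"],T())
env.move_l([*c,250],rate=150)
s=env.read_state();print(s["width"],s["force"],T())
env.reach([505,200,270],q(-0.0154));env.hold(.2);s=env.read_state()
im=viewer.camera("wrist");cv2.imwrite("pics/w1.png",im)
import pickle;pickle.dump(s,open("w1.pkl","wb"));print(s["tool_pos"],s["qpos"].round(2),s["force"],T())
E
```

```text
2.53 [-0.36  0.57  1.72 -0.    0.84 -0.16]
sq 25.902529264697716 30.00016987323761 [ 582.63328981 -203.33895652  112.2142142 ] 3.94
6.62 [-0.36  0.58  1.72  0.    0.84  1.41]
gr 13.899764755475196 29.878396618357783 [ 582.48069354 -203.37786023  111.99178204] [-0.42435183 -0.11004629 -0.43268087] 8.22
13.879807590162192 [-0.23325361  0.60023751 -1.68187608] 9.29
[505.4249888  199.20920539 269.9200977 ] [ 0.35  0.35  1.84 -0.    0.96  1.94] [ 0.28089476 -0.43917953 -1.69764935] 11.06
```

View pics/w1.png

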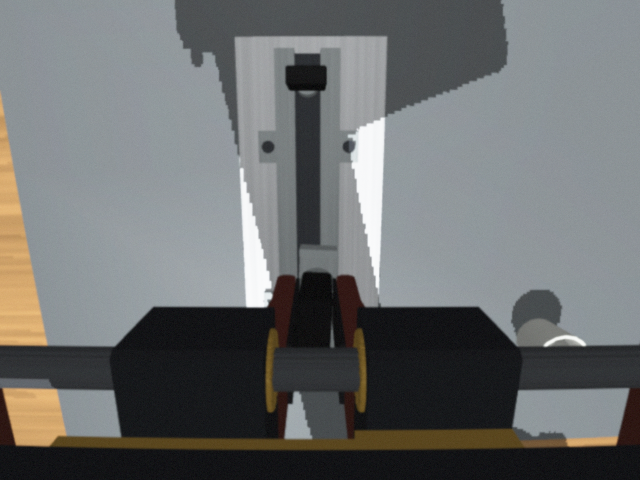

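```bash
python3 - <<'E'
from h import *
import pickle
s=pickle.load(open("w1.pkl","rb"));im=cv2.imread("pics/w1.png");g=im.max(2)
for r in (110,130,170,190,210,230):
    print(r,g[r,270:350:1][::2].tolist())
sc=viewer.camera("scene");tp=viewer.camera("top")
st=env.read_state();print(st["time_s"])
cam={}
def proj(name,P):
    p,T=pose(name);c=np.linalg.inv(T)@np.r_[P,1];return p["cx"]+p["fx"]*c[0]/-c[2],p["cy"]-p["fy"]*c[1]/-c[2]
P=st["tool_pos"]-[0,0,80]
u,v=map(int,proj("scene",P));a=cv2.resize(sc[v-45:v+45,u-45:u+45],(380,380),interpolation=2)
b=cv2.resize(im[230:320,270:360],(380,380),interpolation=2)
cv2.imwrite("pics/c2.png",np.hstack([a,b]))
E
```

```text
110 [159, 164, 156, 134, 124, 127, 130, 128, 131, 130, 131, 133, 113, 54, 48, 50, 49, 49, 50, 49, 54, 51, 54, 48, 51, 96, 126, 129, 132, 128, 131, 134, 131, 131, 130, 148, 163, 161, 165, 165]
130 [149, 149, 147, 133, 129, 129, 129, 128, 129, 128, 130, 130, 119, 59, 49, 46, 49, 48, 49, 51, 51, 51, 52, 52, 52, 98, 128, 130, 127, 129, 133, 132, 132, 131, 131, 140, 146, 148, 148, 146]
170 [154, 156, 158, 143, 127, 126, 126, 126, 132, 128, 127, 127, 120, 75, 51, 52, 50, 48, 52, 50, 53, 48, 50, 51, 50, 93, 126, 128, 129, 126, 127, 127, 126, 126, 126, 152, 154, 157, 161, 156]
190 [153, 153, 156, 147, 124, 121, 126, 125, 126, 122, 125, 124, 124, 74, 49, 47, 51, 49, 52, 50, 48, 47, 50, 48, 50, 93, 122, 127, 129, 123, 124, 125, 124, 123, 124, 147, 152, 158, 159, 154]
210 [150, 153, 154, 148, 123, 117, 123, 122, 122, 123, 123, 123, 125, 82, 51, 48, 51, 46, 51, 43, 53, 51, 51, 50, 49, 91, 125, 121, 121, 123, 119, 122, 124, 118, 124, 149, 147, 157, 155, 152]
230 [147, 148, 153, 150, 126, 117, 119, 120, 123, 122, 119, 123, 118, 92, 51, 49, 51, 51, 47, 47, 53, 47, 47, 49, 52, 92, 121, 123, 123, 119, 119, 118, 123, 114, 128, 147, 146, 155, 153, 149]
11.1583
```

View pics/c2.png

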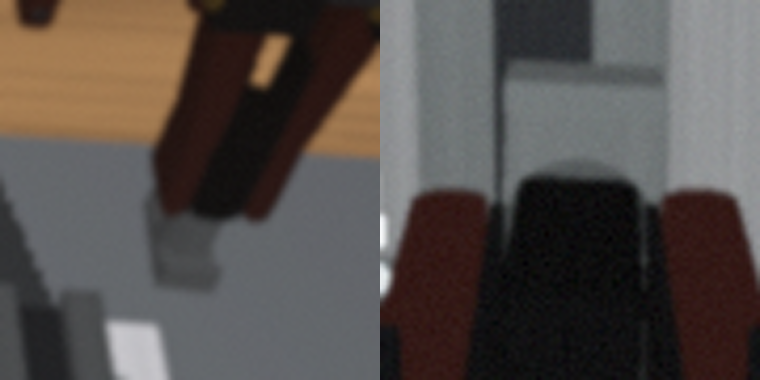

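```bash
python3 - <<'E'
from h import *
import pickle
s=pickle.load(open("w1.pkl","rb"));im=cv2.imread("pics/w1.png");g=cv2.GaussianBlur(im.mean(2),(5,1),0)
zb=s["tool_pos"][2]-61-42
M=R.from_quat(s["orientation"]).as_matrix()
tl=lambda P:(P-s["tool_pos"])@M
# front-face/tooth-top edge: brightening downward, rows 246..254
def sub(v,i):
    a,b,c=v[i-1],v[i],v[i+1];d=a-2*b+c;return i+(0.5*(a-c)/d if d else 0)
pts=[]
for x in range(305,334):
    d=np.diff(g[243:256,x]);i=np.argmax(d[1:-1])+1;pts.append((x,243.5+sub(d,i)))
P=tl(plane("wrist",pts,zb+9,s));k=np.polyfit(P[:,1],P[:,0],1);r=P[:,0]-np.polyval(k,P[:,1]);ok=abs(r)<.6;k=np.polyfit(P[ok,1],P[ok,0],1)
print("front edge x(y) slope,x0",k,ok.sum(),"ymid?",P[:,1].min(),P[:,1].max(),r.std())
# foot sides: left & right edges rows 252..262
g2=cv2.GaussianBlur(im.mean(2),(1,5),0)
for lo,hi in((296,310),(330,346)):
    print([g2[y,lo:hi].astype(int).tolist() for y in(248,256,260)])
# slot edges at lip top
L=[];Rr=[]
for y in range(100,236,2):
    d=np.diff(g2[y,285:335]);i=np.argmin(d[:25]);j=25+np.argmax(d[25:48])
    L.append((285.5+sub(d,i),y));Rr.append((285.5+sub(d,j),y))
c=np.array([515.5,202.9]);ya=-0.0154;ex=np.array([np.cos(ya),np.sin(ya)]);ey=np.array([-ex[1],ex[0]])
for n,e in(("L",L),("R",Rr)):
    for z in(4.5+32,4.5+25):
        w=plane("wrist",e,z,s)[:,:2]-c;k=np.polyfit(w@ex,w@ey,1);print(n,z,k)
# outer channel edges on top
E=[[],[]]
for y in range(170,236,3):
    d=np.diff(g2[y,262:290]);E[0].append((262.5+np.argmin(d),y))
    d=np.diff(g2[y,330:350]);E[1].append((330.5+np.argmax(d),y))
for e in E:
    w=plane("wrist",e,36.5,s)[:,:2]-c;print("outer",np.polyfit(w@ex,w@ey,1))
w=plane("wrist",[(290,39),(388,39),(236,39)],4.5,s)[:,:2]-c;print("plate end",w@ex,w@ey)
E
```

```text
front edge x(y) slope,x0 [-0.3056409  20.47333131] 21 ymid? -4.774107485080574 7.612784883572094 0.5629945575973213
[[98, 66, 53, 71, 90, 97, 97, 97, 96, 97, 95, 96, 97, 94], [100, 70, 60, 87, 109, 116, 120, 118, 119, 119, 119, 120, 120, 119], [101, 70, 57, 80, 107, 114, 116, 118, 120, 118, 119, 119, 118, 116]]
[[90, 91, 91, 91, 90, 90, 94, 109, 127, 140, 143, 144, 143, 146, 149, 151], [120, 119, 118, 118, 119, 118, 118, 117, 127, 140, 143, 142, 145, 147, 149, 149], [120, 119, 118, 116, 115, 117, 114, 117, 127, 139, 143, 141, 145, 147, 150, 148]]
L 36.5 [9.49984494e-04 1.14414069e+01]
L 29.5 [9.49984494e-04 1.17813007e+01]
R 36.5 [ 1.20882399e-03 -7.05960049e+00]
R 29.5 [ 1.20882399e-03 -7.13134505e+00]
outer [-1.58793877e-03  2.61023797e+01]
outer [ 4.64681616e-03 -2.16650063e+01]
plate end [133.03507647 133.10314814 133.28707315] [ 16.03350866 -60.76101176  58.38899384]
```

```bash
python3 - <<'E'
from h import *
import pickle
s=pickle.load(open("w1.pkl","rb"));im=cv2.imread("pics/w1.png");g=cv2.GaussianBlur(im.mean(2),(5,1),0)
zb=s["tool_pos"][2]-61-42;M=R.from_quat(s["orientation"]).as_matrix();tl=lambda P:(P-s["tool_pos"])@M
print(g[242:256,[306,312,318,324,330]].T.astype(int).tolist())
# threshold crossing 108 between front face (~95) and tooth top (~119)
pts=[]
for x in range(304,335):
    col=g[245:256,x];i=np.where((col[:-1]<107)&(col[1:]>=107))[0]
    if len(i): i=i[-1];pts.append((x,245+i+(107-col[i])/(col[i+1]-col[i])))
pts=np.array(pts);P=tl(plane("wrist",pts,zb+9,s));k=np.polyfit(P[:,1],P[:,0],1);print("front",k,len(P),(P[:,0]-np.polyval(k,P[:,1])).std())
g2=im.mean(2)
for lo,hi,t in((298,303,88),(335,342,128)):
    e=[]
    for y in range(251,268):
        v=cv2.GaussianBlur(g2,(1,3),0)[y,lo:hi];i=np.where((v[:-1]<t)&(v[1:]>=t))[0]
        if len(i): i=i[0];e.append((lo+i+(t-v[i])/(v[i+1]-v[i]),y))
    P=tl(plane("wrist",e,zb+9,s));k=np.polyfit(P[:,0],P[:,1],1);print("side",len(P),k,np.polyval(k,15),P[:,0].min(),P[:,0].max(),P[:,1].mean())
E
```

```text
[[44, 52, 69, 84, 88, 89, 92, 105, 115, 119, 119, 120, 119, 119], [46, 49, 63, 80, 87, 89, 93, 100, 114, 119, 119, 117, 119, 118], [51, 52, 63, 79, 85, 87, 89, 97, 110, 118, 119, 119, 118, 118], [115, 118, 113, 99, 90, 89, 88, 93, 108, 115, 119, 120, 117, 118], [115, 114, 112, 102, 93, 89, 87, 93, 105, 115, 120, 119, 120, 119]]
front [-0.04642993 18.73696806] 31 0.031459640046031474
side 17 [-1.67037483e-03 -7.44836078e+00] -7.473416407106494 10.660541963847464 18.088728075123726 -7.47239142290987
side 17 [-0.01864593 10.15380574] 9.874116845363442 10.661581778271294 18.090387263140222 9.885533650786137
```

```bash
cat >> h.py <<'E'
C=np.array([515.5,202.9]);YA=-0.0154;EX=np.array([np.cos(YA),np.sin(YA)]);EY=np.array([-EX[1],EX[0]])
def rp(x,y,z): return [*(C+x*EX+y*EY),z]
def st():
    s=env.read_state();d=s["tool_pos"][:2]-C
    f=s["force"];print("rail xy",np.round([d@EX,d@EY],2),"z",round(s["tool_pos"][2],2),"f",np.round([f[:2]@EX,f[:2]@EY,f[2]],2),"tz",round(s["wrist_torque"][2],3),"w",round(s["width"],2),"t",round(s["time_s"],2));return s
E
python3 - <<'E'
from h import *
env.reach(rp(0,3.4,160),q(YA+0.045));st();print(R.from_quat(env.read_state()["orientation"]).as_matrix().round(4))
cv2.imwrite("pics/w2.png",viewer.camera("wrist"))
print(env.move_l(rp(0,3.4,120),rate=25,f_stop=3));st();env.hold(.2);s=st()
cv2.imwrite("pics/w3.png",viewer.camera("wrist"))
E
python3 -c "
import cv2,numpy as np
a=cv2.imread('pics/w2.png')[180:380,240:400];b=cv2.imread('pics/w3.png')[180:380,240:400]
cv2.imwrite('pics/c3.png',np.hstack([cv2.resize(i,(400,500)) for i in(a,b)]))"
```

```text
rail xy [0.14 3.41] z 160.1 f [ 0.4   0.51 -0.45] tz 0.015 w 13.91 t 11.68
[[ 9.996e-01  2.920e-02 -8.000e-04]
 [ 2.920e-02 -9.996e-01 -3.000e-04]
 [-8.000e-04  3.000e-04 -1.000e+00]]
True
rail xy [-0.17  3.33] z 128.18 f [-0.17 -0.04  2.54] tz -0.019 w 13.99 t 12.88
rail xy [-0.21  3.31] z 128.39 f [ 0.55 -0.15  3.21] tz -0.004 w 14.21 t 13.07
```

View pics/c3.png

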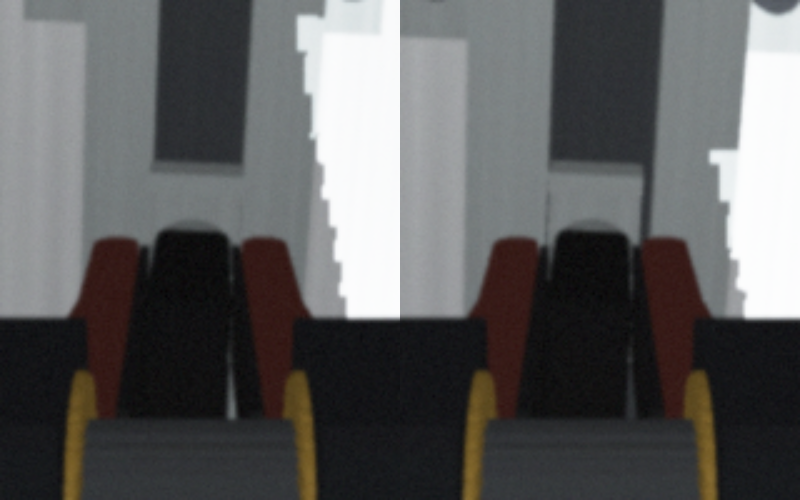

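```bash
python3 - <<'E'
from h import *
env.move_l(rp(0,3.3,129.3),rate=20);st()
for y in(3,2.5,2.0):
    b=env.move_l(rp(0,y,129.3),rate=10,f_stop=4);s=st()
    if b:break
env.move_l(rp(0,2.7,129.3),rate=10,f_stop=4);st()
for z in(128,127,126,125):
    b=env.move_l(rp(0,2.7,z),rate=10,f_stop=5);s=st()
    if b or s["force"][2]>10:break
E
```

```text
rail xy [-0.05  3.35] z 129.34 f [1.16 1.07 2.5 ] tz -0.028 w 14.15 t 13.38
rail xy [-0.03  3.12] z 129.26 f [0.98 2.6  2.81] tz -0.008 w 14.11 t 13.62
rail xy [-0.05  2.54] z 129.26 f [1.36 1.61 1.66] tz 0.002 w 13.83 t 13.88
rail xy [-0.03  1.96] z 129.28 f [-0.21  2.93  1.55] tz 0.03 w 13.84 t 14.12
rail xy [-0.06  2.37] z 129.24 f [ 0.19 -1.81  2.36] tz -0.06 w 13.76 t 14.38
rail xy [-0.09  2.44] z 127.96 f [ 0.8  -2.23  4.21] tz -0.031 w 14.21 t 14.66
rail xy [-0.06  2.53] z 126.99 f [ 0.58 -3.98  4.42] tz -0.031 w 13.9 t 14.91
rail xy [-0.05  2.54] z 126.08 f [-0.18 -3.91  6.93] tz 0.002 w 13.81 t 15.16
rail xy [-0.06  2.52] z 125.15 f [-0.45 -4.11  6.15] tz -0.021 w 13.92 t 15.41
```

```bash
cat >> h.py <<'E'
def favg(n=8):
    F=[];
    for _ in range(n): env.hold(.02);s=env.read_state();f=s["force"];F.append([f[:2]@EX,f[:2]@EY,f[2],s["wrist_torque"][2]])
    f=np.mean(F,0);d=s["tool_pos"][:2]-C;print("xy",np.round([d@EX,d@EY],2),"z",round(s["tool_pos"][2],2),"F",f.round(2),"w",round(s["width"],2),"t",round(s["time_s"],2));return f
E
python3 - <<'E'
from h import *
env.move_l(rp(0,2.2,125),rate=10,f_stop=5);favg()
for z in(124,123,122.5,122,121.5):
    b=env.move_l(rp(0,2.2,z),rate=10,f_stop=5);f=favg()
    if b or f[2]>10.8:break
cv2.imwrite("pics/w4.png",viewer.camera("wrist")[180:380,240:400])
E
```

```text
xy [-0.02  2.36] z 125.25 F [-0.88 -1.97  6.8  -0.01] w 13.68 t 15.79
xy [-0.02  2.34] z 124.32 F [-1.16 -2.67  7.93 -0.01] w 14.0 t 16.18
xy [0.04 2.36] z 123.44 F [-1.55 -2.28  9.05  0.  ] w 14.01 t 16.56
xy [0.02 2.37] z 122.98 F [-1.48 -2.46  9.38 -0.03] w 14.05 t 16.94
xy [0.03 2.36] z 122.54 F [-2.01 -2.91  9.58 -0.01] w 13.67 t 17.32
xy [0.03 2.36] z 122.07 F [-1.760e+00 -2.640e+00  1.045e+01 -1.000e-02] w 14.08 t 17.71
```

```bash
python3 - <<'E'
from h import *
z=121.4;y0=YA+0.045
env.move_l(rp(0,1.95,z),rate=10,f_stop=6);f=favg()
adm=-0.25
for a in np.arange(10,91,10):
    t=np.radians(a);adm+=np.clip(0.06*f[1],-.25,.25);y=3.3-1.1*np.cos(t)+adm
    b=env.move_l(rp(1.1*np.sin(t),y,z),rot=q(y0+t),rate=15,f_stop=9)
    print(a,b,round(y,2),end=" ");f=favg(4)
    if b or abs(f[3])>.6: break
s=env.read_state();print(np.degrees(2*np.arctan2(*s["orientation"][[1,0]])),s["qpos"].round(2))
cv2.imwrite("pics/w5.png",viewer.camera("wrist"))
E
```

```text
xy [0.04 2.28] z 122.04 F [-2.05 -1.66 10.37 -0.02] w 13.92 t 18.14
10 False 1.87 xy [0.76 2.49] z 122.22 F [-0.93 -0.27  9.91  0.  ] w 13.82 t 18.53
20 False 1.9 xy [1.22 2.71] z 122.31 F [-2.700e-01 -3.200e-01  1.018e+01  1.000e-02] w 14.3 t 18.93
30 False 1.96 xy [1.54 2.86] z 122.38 F [ 0.25  0.2  10.34  0.03] w 14.04 t 19.32
40 False 2.08 xy [1.76 2.99] z 122.39 F [-0.26  0.21  9.96  0.03] w 14.13 t 19.71
50 False 2.23 xy [1.99 3.07] z 122.44 F [ 0.48 -0.74 10.02  0.  ] w 13.99 t 20.1
60 False 2.35 xy [2.21 3.07] z 122.47 F [ 1.08 -0.93  9.89  0.01] w 13.94 t 20.49
70 False 2.46 xy [2.39 3.1 ] z 122.48 F [ 1.070e+00 -1.610e+00  1.013e+01  1.000e-02] w 13.98 t 20.88
80 False 2.55 xy [2.51 3.1 ] z 122.51 F [ 2.02 -2.9   9.94 -0.02] w 13.8 t 21.27
90 False 2.57 xy [2.64 3.11] z 122.53 F [ 1.92 -2.65  9.95 -0.  ] w 13.96 t 21.67
91.69848293276208 [ 0.36  0.59  1.87 -0.    0.67  0.33]
```

```bash
python3 - <<'E'
from h import *
y=2.3;qq=q(YA+0.045+np.pi/2)
env.move_l(rp(2,y,121.4),rate=10);favg(4)
for z in(122.5,123.5,124.5,125.2,125.7,126.2):
    b=env.move_l(rp(2,y,z),rate=10,f_stop=5);f=favg(5)
    if b or f[2]<3: break
cv2.imwrite("pics/w6.png",viewer.camera("wrist"))
a,b=(cv2.imread(p) if p else 0 for p in("pics/w5.png","pics/w6.png"))
cv2.imwrite("pics/c4.png",np.hstack([cv2.resize(i[160:340,240:400],(400,450)) for i in(a,b)]))
E
```

```text
xy [2.89 2.98] z 122.38 F [-0.07 -1.11 10.55 -0.02] w 14.25 t 22.03
xy [2.84 2.98] z 123.36 F [ 0.26 -0.59  9.12  0.02] w 14.05 t 22.38
xy [2.81 2.97] z 124.25 F [ 0.35 -0.52  8.19 -0.01] w 13.85 t 22.71
xy [2.82 2.97] z 125.15 F [ 0.37  0.15  7.44 -0.03] w 13.94 t 23.04
xy [2.79 2.98] z 125.76 F [ 0.63 -0.23  6.22 -0.01] w 13.96 t 23.38
xy [2.78 2.91] z 126.15 F [ 1.21  0.88  5.6  -0.03] w 14.28 t 23.71
xy [2.7  2.84] z 126.57 F [ 2.95  2.86  4.96 -0.01] w 13.94 t 24.04
```

View pics/c4.png

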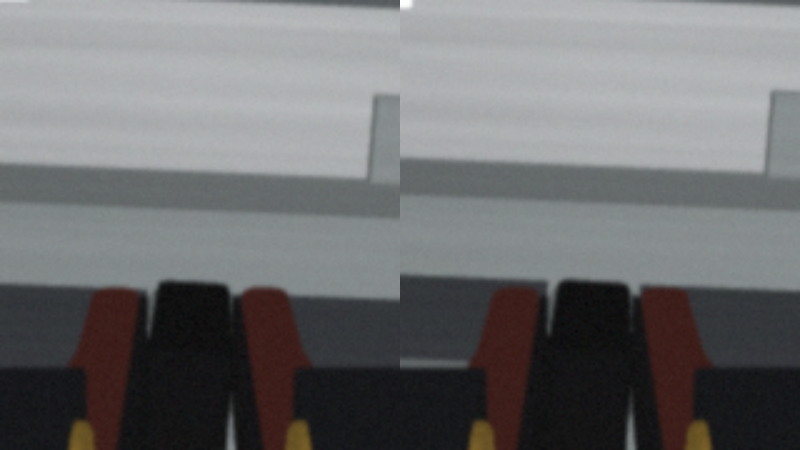

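```bash
python3 - <<'E'
from h import *
set_gripper(40);env.hold(.2);s=st();favg(3)
p=s["tool_pos"];env.move_l([p[0],p[1],p[2]+120],rate=120);favg(3)
p=env.read_state()["tool_pos"];env.reach([p[0]-60,p[1],p[2]],q(YA));env.hold(.3);s=st()
a=viewer.camera("wrist");b=viewer.camera("scene")
cv2.imwrite("pics/w7.png",a)
x=cv2.resize(a[40:300,190:450],(500,500));y=cv2.resize(b[180:345,445:545],(300,500))
cv2.imwrite("pics/c5.png",np.hstack([x,y]))
E
```

```text
rail xy [1.97 2.29] z 126.17 f [-0.56  0.55 -0.06] tz 0.011 w 40.08 t 24.89
xy [2.01 2.31] z 126.22 F [ 0.21  0.33 -0.53  0.02] w 40.0 t 24.94
xy [1.51 2.12] z 245.29 F [ 0.48  0.24 -0.16  0.01] w 39.88 t 26.14
rail xy [-58.43   1.18] z 245.27 f [-0.18  0.01 -0.34] tz -0.027 w 39.95 t 27.91
```

View pics/c5.png

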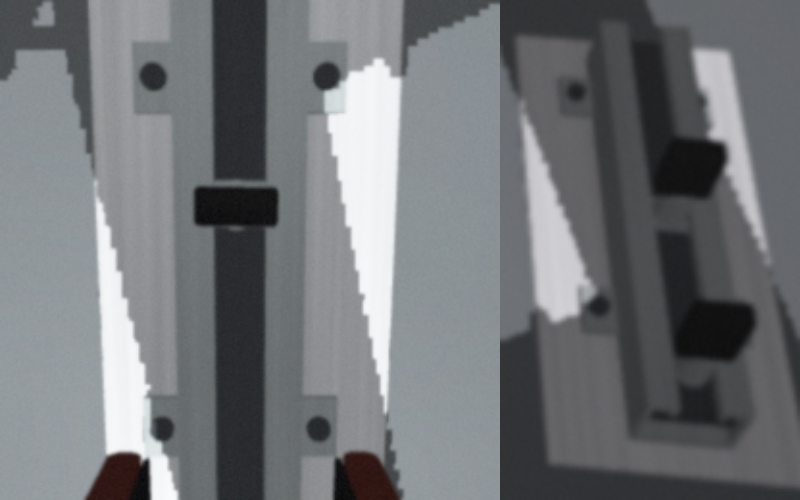

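```bash
python3 - <<'E'
from h import *
s=env.read_state()
for px,z in(((312.7,146.6),80),((269.6,80),8),((359.8,80),8),((274.7,262.8),8),((355,262.8),8)):
    w=plane("wrist",[px],z,s)[0,:2]-C;print(w@EX,w@EY)
g=cv2.imread("pics/w7.png").max(2);c=big(((g<32)*255).astype(np.uint8),(270,110,360,175));w=plane("wrist",c,80,s)[:,:2]-C
print(cv2.minAreaRect(np.c_[w@EX,w@EY].astype(np.float32)))
E
```

```text
3.5879247923550754 2.98937467374494
50.30014565427146 35.03357912437668
50.31837351760508 -31.159359446537717
-89.69844334927292 34.465977308461554
-89.68313349766413 -30.784831174569966
((3.3363780975341797, 3.125826835632324), (10.350018501281738, 24.170162200927734), 0.0065619731321930885)
```

```bash
python3 -c "
from h import *
print(workorder.sign_off())"
```

```text
the job is handed in; nothing more can be done
None
```

The nut is locked in the rail about 3 mm from the slot's middle, square across it and released. I handed the job in at about 28 s with no force near a limit, but no verdict came back.

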